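# Seat a brass pendant blank in the marking fixture by feel

### The arm

A 7-joint arm with a two-finger parallel gripper is mounted at the origin on a cart in front of the work surface, level with it; the furniture and walls round the work are solid. World frame = base frame: x ahead of the robot, y to its left, z up, the work surface at z = 0. Lengths are in mm, angles in rad, forces in N, time in s.
With the tool pointing down it reaches from about 425 to 975 mm from the base axis. Payload 16.7 kg.
Tool frame: the origin (TCP) lies on the centre line of the jaws, within the pads' length; the fingertips stand 19 mm ahead of it and the grasp point (between the pads) is the TCP; x points along the fingers, y is the direction in which the jaws open and shut, and the axes are right-handed (so a half turn about x gives the same grasp; the last joint's range is limited). The gripper opens to 85 mm and grips with 20 to 120 N. Pads are 22 mm wide; open, the fingers measure 114 mm over their backs; the gripper's body (76 mm by 85 mm) begins 54 mm behind the grasp point. The pads swing forward as they close: fully open they stand 13 mm farther back than shut.
Start: joints at [-1.345, 0.426, 0.074, 1.606, -0.034, 1.111, -0.067], TCP at [247.111, 628.103, 250.302] pointing down, gripper open.
Joint ranges: [-2.85, 2.85], [-0.5, 2.14], [-1.23, 1.37], [0.21, 2.46], [-1.02, 4.16], [0.16, 2.05], [-2.73, 2.73]. Speed limits (rad/s): [1.89, 1.89, 2.39, 2.39, 3.01, 3.01, 3.01].

### API

Orientations are given as a rotation vector (axis times angle).
In Python, from rig import env gives the robot as it stands.
- The arm moves only by the shell command python3 -m inch 'ROWS' [OPENING] [FORCE]. ROWS is text: rows parted by semicolons, each of 4 numbers parted by spaces: the shift along the tool's x, y, z in mm, then the turn about the tool's x in rad. In form: dx dy dz twist; .... A call has 1 to 10 rows; each row is the pose to reach, as a shift and turn from the pose measured when the call began, along the tool's axes at that moment; what a row does not reach only later rows make up. A row lasts 1/10 s, in which the tool goes at most 50 mm and 8.59 degrees, less where a joint would pass 70% of its speed; a pose out of reach is approached as far as the arm can. A call with a gripper value outside its range is refused whole. OPENING is the closure, from -1 (fully open) to 1 (shut), set as the call begins (- or left out, the last holds). The fingers move at their own pace and stop on an object; FORCE is the grip in N (left out, the last holds). Time passes only in rows, so rows that repeat a pose let the fingers close. It gives the time, the measured TCP pose, the force and the opening at its end, in the units of the state.
- env.get_state(): the state, without advancing time (a new reading comes with each control period).
- env.read_camera(name): name is "side" or "top" or "wrist"; returns a dict with "frame" (420x560x3 uint8, red, green, blue), "mtx" (3x3 intrinsics, pixels), "xyz" and "orientation" of the camera in the world; the wrist camera has in their place "mount" (4x4, takes a point from camera to tool coordinates, whose origin is the TCP and whose axes are the tool frame's). Camera axes: x right, y down, z forward; pixel columns grow to the right and rows downward; lengths in mm; the calibration is good to about 2 mm. A picture is of the moment at which its call begins: read the wrist's pose just before it. There is no depth.
- env.close_job(): hands the job in, once; it reports no verdict.
The state is a dict: "clock": time; "qpos": joint angles; "dq": joint speeds; "joint_efforts": joint torques, N m; "ee_pos": TCP position; "eef_rot": TCP orientation; "ft_force": force on the tool from outside, world axes, zero at the start; "torque": the same for the moment, N m; "grip_width": finger opening in mm.
Only numpy, scipy, OpenCV 4.12 (cv2) and the standard library are available. Lean on these libraries where they do the work, as an engineer would, in place of code of your own. Each camera call takes 0.05 s, during which the arm holds its last target.

### The job

Put the larger of the two round brass blanks into the marking fixture: lay it flat on the light metal bed near an edge of the framed opening, away from the pocket, then slide it over the bed with light pressure until it drops into the shallow round pocket near the middle and lies flat, fully home. Nobody knows quite where the pocket is, so feel for it and never press or push the blank hard; leave the smaller blank and the tools and supplies where they are.

Things in the scene. Friction and masses are not known exactly. Their poses are not given: they have to be found in the camera images.
- blank: The larger brass blank: plain flat disc, 44 mm across, 10 mm thick, 0.1 to 0.16 kg, flat on the table to the right of the fixture at the start. Origin at the centre of its underside, z up. On the bed it follows a closed fingertip pressing on the middle of its top with 4 to 10 N, and tips into the pocket when 5 mm or less off centre; tipped, push it on downhill. Over 22 N against the fixture or bed would mark it.
- small_blank: The smaller brass blank, a bystander: a flat disc 32 mm across, 10 mm thick, lying on the table. Origin at the centre of its underside.
- fixture: The marking fixture, fixed to the table: a square dark steel frame 210 x 210 mm, 28 mm high, with a square opening 140 x 140 mm in its middle, turned up to 25 degrees. Origin at the centre of its underside (on the table), x and y along its sides, z up. In the opening lies the bed, a polished, slippery aluminium plate, 4 to 8 mm lower than the frame's lips, which cover its edges; it never moves sideways.
- bed_middle (a point): Middle of the opening, fixture axes. The bed's top is within 1.8 mm above or below this point, 20 to 23.6 mm over the table, not measured; stiff springs let it sink 1.2 mm (12 N per mm after about 2 N). Its one round pocket, 46 mm wide, 6 mm deep, flat floor, 1 mm chamfer, has its centre up to 12 mm off this point in fixture x and as much in y, not measured. Seated, the blank stands 4 mm proud.
- tweezers: Steel tweezers, 15 x 122 x 10 mm, a bystander lying on the table between the places of the blanks, roughly across (along y). Origin at the centre of the underside.
- pliers: Pliers, 57 x 136 x 13 mm, a bystander lying on the table to the left. Origin at the centre of the underside.
- dish: Round dish of beads, 105 mm across, 21 mm high, a bystander behind the fixture. Origin at the centre of the underside.
- spool: Thread spool, 36 mm across, 44 mm high, a bystander standing behind the fixture. Origin at the centre of the underside.
- vial: Small glass vial charm, 11 x 36 x 11 mm, a bystander lying to the right behind the fixture. Origin at the centre of the underside.
Mind the look-alikes: they are no part of the job. What is shaped like the blank but black or blue is not meant.

How it is judged:
By the outcome, as a careful person would: the job done as asked, in the order asked, and still so for the second after the job is handed in, with the robot touching nothing.
It also fails if it takes over 72 s, if anything falls off the work surface, if the arm or the gripper's body presses on something with over 40 N, if the wrist force passes 120 N, or if a joint passes its speed limit or range.

## Working session

There is one attempt and no reset: what is moved stays moved. The work goes in short steps, Python scripts to look and compute and a shell command to move; the robot and the scene stay as the last step left them, time stands still between calls to the robot, and variables do not carry over. Pictures are saved under pics/ and viewed, and the job is handed in when it is done.

```bash
ls; mkdir -p pics
cat > h.py <<'E'
import numpy as np, cv2
from scipy.spatial.transform import Rotation as R
from rig import env
def snap(name,fn):
    s=env.get_state(); c=env.read_camera(name)
    cv2.imwrite('pics/'+fn,c['frame'][:,:,::-1]); 
    if 'mount' in c:
        T=np.eye(4);T[:3,:3]=R.from_rotvec(s['eef_rot']).as_matrix();T[:3,3]=s['ee_pos'];T=T@np.array(c['mount'])
    else:
        T=np.eye(4);o=np.array(c['orientation']);T[:3,:3]=o if o.shape==(3,3) else R.from_rotvec(o).as_matrix();T[:3,3]=c['xyz']
    np.savez('pics/'+fn+'.npz',T=T,K=c['mtx']); return c,T
def px(fn,uv,z):
    d=np.load('pics/'+fn+'.npz');T=d['T'];K=d['K']
    uv=np.atleast_2d(uv).astype(float)
    r=(np.linalg.inv(K)@np.c_[uv,np.ones(len(uv))].T).T@T[:3,:3].T
    return T[:3,3]+r*((z-T[2,3])/r[:,2])[:,None]
def proj(fn,p):
    d=np.load('pics/'+fn+'.npz');T=d['T'];K=d['K']
    q=(np.atleast_2d(p)-T[:3,3])@T[:3,:3]; q=q@K.T; return q[:,:2]/q[:,2:]
E
python3 - <<'E'
from h import *
for n in ('top','side','wrist'):
    c,T=snap(n,n+'0.png'); print(n,T.round(3),np.array(c['mtx']).round(1))
print(env.get_state())
print(R.from_rotvec(env.get_state()['eef_rot']).as_matrix().round(3))
E
```

```text
pics
top [[-1.700000e-02 -9.940000e-01  1.120000e-01  4.699170e+02]
 [-1.000000e+00  1.700000e-02 -4.000000e-03 -1.003520e+02]
 [ 2.000000e-03 -1.120000e-01 -9.940000e-01  1.272417e+03]
 [ 0.000000e+00  0.000000e+00  0.000000e+00  1.000000e+00]] [[449.7   0.  284.3]
 [  0.  449.7 213.2]
 [  0.    0.    1. ]]
side [[ 9.000000e-01 -1.760000e-01  3.980000e-01  9.810100e+01]
 [-4.340000e-01 -3.110000e-01  8.450000e-01 -1.181294e+03]
 [-2.600000e-02 -9.340000e-01 -3.570000e-01  4.922930e+02]
 [ 0.000000e+00  0.000000e+00  0.000000e+00  1.000000e+00]] [[416.1   0.  280.5]
 [  0.  416.1 213.6]
 [  0.    0.    1. ]]
wrist [[ 3.66000e-01  8.98000e-01  2.43000e-01  1.85907e+02]
 [ 9.30000e-01 -3.53000e-01 -9.60000e-02  6.51443e+02]
 [-1.00000e-03  2.62000e-01 -9.65000e-01  3.73078e+02]
 [ 0.00000e+00  0.00000e+00  0.00000e+00  1.00000e+00]] [[376.7   0.  276.8]
 [  0.  376.7 218.5]
 [  0.    0.    1. ]]
{'clock': 0.15, 'qpos': array([-1.34549736,  0.42660562,  0.07386113,  1.606424  , -0.03408598,
        1.11076478, -0.06709968]), 'dq': array([-0.0001966 , -0.00147188, -0.00014868, -0.00331406, -0.00044601,
        0.00055892, -0.00040262]), 'joint_efforts': array([ 5.86141818e-03, -9.50323749e+01,  3.76443878e+00, -4.63756120e+01,
        1.94414123e-02,  7.75224500e-03, -3.86023203e-06]), 'ee_pos': array([247.03307229, 627.88243057, 249.77595963]), 'eef_rot': array([ 0.29334163,  1.55081842, -0.29482085]), 'ft_force': array([ 0.13222158, -0.60076172, -0.0415082 ]), 'torque': array([-0.04159275,  0.01437321, -0.0342703 ]), 'grip_width': 85.41414645186316}
[[-0.     0.366  0.931]
 [-0.001  0.931 -0.366]
 [-1.    -0.001  0.   ]]
```

View pics/top0.png

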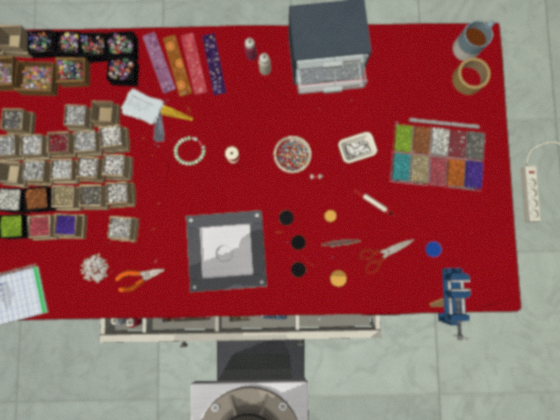

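View pics/side0.png

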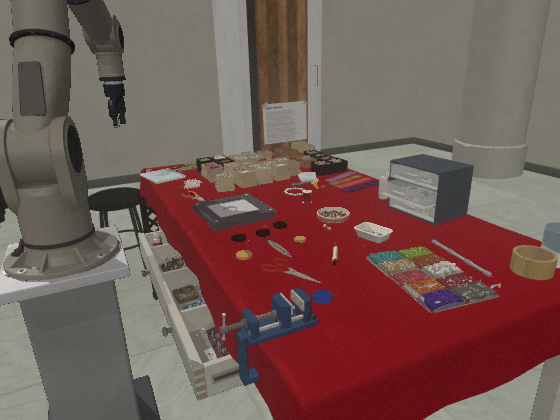

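Run:
```python
import cv2
a=cv2.imread('pics/top0.png')[90:290,130:400]
cv2.imwrite('pics/top0c.png',cv2.resize(a,None,fx=2.9,fy=2.9,interpolation=cv2.INTER_CUBIC))
```

```text
(no output)
```

View pics/top0c.png

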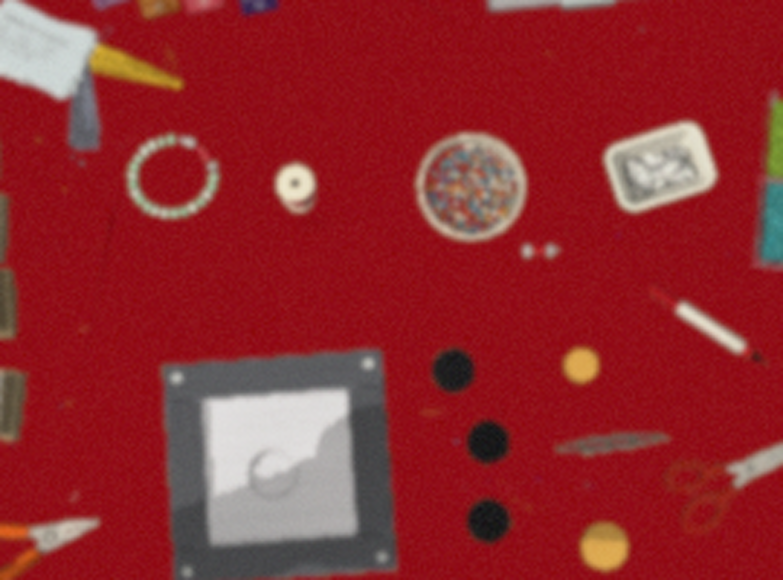

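The crop shows two brass discs. The one at about (338,279) is clearly wider than the one at (330,216), so it is the larger blank. The three black discs at (287,217), (298,242), (298,270) and the blue one at (433,249) are not meant. The fixture is at about (227,251), with a faint pocket ring at about (224,253).

Run:
```python
from h import *
im=cv2.imread('pics/top0.png')
hsv=cv2.cvtColor(im,cv2.COLOR_BGR2HSV)
m=cv2.inRange(hsv,(12,70,90),(30,255,255))
n,l,st,ce=cv2.connectedComponentsWithStats(m)
for i in range(1,n):
    x,y,w,h,a=st[i]
    if 300<x<360 and 200<y<300: print(ce[i],w,h,a,'pos',px('top0.png',ce[i],10).round(1), 'diam', 2*np.sqrt(a/np.pi)/449.7*1265)
cr=lambda p: np.array(p)/2.9+np.array([130,90])-0.33
print('frame',px('top0.png',cr([(163,366),(380,350),(397,567),(176,582)]),28).round(1))
o=px('top0.png',cr([(204,399),(347,389),(358,535),(211,546)]),28);print('open',o.round(1),o.mean(0))
print('pocket',px('top0.png',cr([(273,473)]),22).round(1))
```

```text
[329.87387387 215.45045045] 12 12 111 pos [[ 603.3 -233.8   10. ]] diam 33.441379677918874
[339. 242.] 1 1 1 pos [[ 527.9 -257.3   10. ]] diam 3.1741152910291826
[347. 242.] 1 1 1 pos [[ 527.5 -279.7   10. ]] diam 3.1741152910291826
[331. 244.] 1 1 1 pos [[ 522.7 -234.7   10. ]] diam 3.1741152910291826
[337.86956522 278.14492754] 17 16 207 pos [[ 427.6 -251.    10. ]] diam 45.66756651404005
frame [[607.1 168.7  28. ]
 [618.9 -39.6  28. ]
 [412.6 -53.2  28. ]
 [402.3 155.   28. ]]
open [[574.7 129.2  28. ]
 [581.9  -7.6  28. ]
 [443.1 -16.8  28. ]
 [435.3 122.2  28. ]] [508.74166629  56.77190495  28.        ]
pocket [[503.1  64.2  22. ]]
```

The two diameters come out at 45.7 and 33.4 mm, so the disc at (428,-251) is the 44 mm one. The fixture measures about 208 mm across, with its middle near (510,57) and a yaw of about 3°. I'll move over the fixture first for a closer look.

```bash
python3 -m inch '0 -435 454 1.14;0 -435 454 1.14;0 -435 454 1.14;0 -435 454 1.14;0 -435 454 1.14;0 -435 454 1.14;0 -435 454 1.14;0 -435 454 1.14;0 -435 454 1.14;0 -435 454 1.14'
```

```text
clock: 1.15
ee_pos: [456.6, 172.1, 250.4]
eef_rot: [1.167, 1.235, -1.168]
ft_force: [1.0, 0.7, -0.8]
grip_width: 85.3
```

```bash
cat >> h.py <<'E'
def to(x,y,z,az=None):
    s=env.get_state();M=R.from_rotvec(s['eef_rot']).as_matrix()
    a=np.degrees(np.arctan2(M[1,1],M[0,1]))
    d=M.T@(np.array([x,y,z])-s['ee_pos'])
    tw=0 if az is None else np.radians(((a-az)+90)%180-90)
    print('pos',s['ee_pos'].round(2),'az',round(a,2),'tilt',M[:,0].round(4),'F',s['ft_force'].round(2),'q7',s['qpos'][6].round(2),'w',round(s['grip_width'],1),'t',round(s['clock'],2),'\nDELTA',d.round(2),'tw',round(tw,3))
E
python3 -c "
from h import *
to(510,57,250,3.5)"
```

```text
pos [456.63 172.07 250.42] az 3.21 tilt [-1.e-04 -4.e-04 -1.e+00] F [ 0.98  0.72 -0.79] q7 -0.36 w 85.3 t 1.15 
DELTA [  0.46  46.83 117.88] tw -0.005
```

```bash
python3 -m inch '0 47 118 0;0 47 118 0;0 47 118 0;0 47 118 0;0 47 118 0'; python3 -c "
from h import *
snap('wrist','w1.png')
to(510,57,250)"
```

```text
clock: 1.65
ee_pos: [510.1, 56.4, 250.3]
eef_rot: [1.168, 1.235, -1.17]
ft_force: [0.4, 0.8, -0.1]
grip_width: 85.5
pos [509.91  57.33 250.25] az 3.22 tilt [-6.e-04 -3.e-04 -1.e+00] F [0.26 0.12 0.2 ] q7 -0.06 w 85.2 t 1.7 
DELTA [0.25 0.07 0.34] tw 0
```

View pics/w1.png

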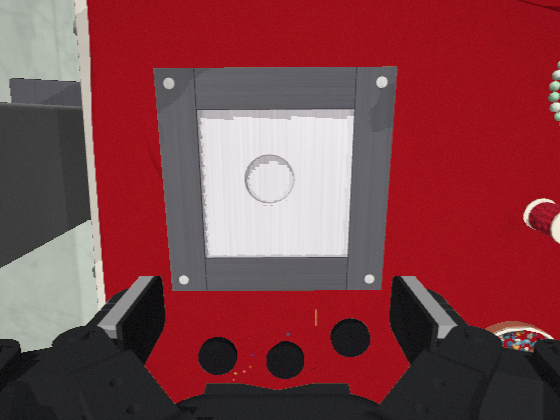

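The wrist view shows the opening's corners at about (197,110), (353,110), (348,257), (206,257). The pocket ring is clear at about (270,179).

Run:
```python
from h import *
f='w1.png'
fr=px(f,[(154,69),(397,67),(382,290),(173,290)],28);print('frame',fr.round(1),fr.mean(0))
o=px(f,[(196,110),(355,110),(347,257),(206,257)],28);print('open',o.round(1),o.mean(0))
print('pocket edges L R T B',px(f,[(245.5,179),(294.5,179),(270,154),(270,204)],22).round(1))
a=cv2.imread('pics/'+f)[60:300,150:400]
cv2.imwrite('pics/w1c.png',cv2.resize(a,None,fx=2.5,fy=2.5,interpolation=cv2.INTER_CUBIC))
```

```text
frame [[399.5 155.3  28. ]
 [607.5 168.2  28. ]
 [621.3 -40.2  28. ]
 [412.1 -51.6  28. ]] [510.10862589  57.93083391  28.        ]
open [[435.4 123.4  28. ]
 [575.4 131.   28. ]
 [582.6  -7.   28. ]
 [445.  -14.5  28. ]] [509.61854579  58.216955    28.        ]
pocket edges L R T B [[480.6  63.4  22. ]
 [526.6  65.9  22. ]
 [502.4  87.9  22. ]
 [504.8  40.6  22. ]]
```

View pics/w1c.png

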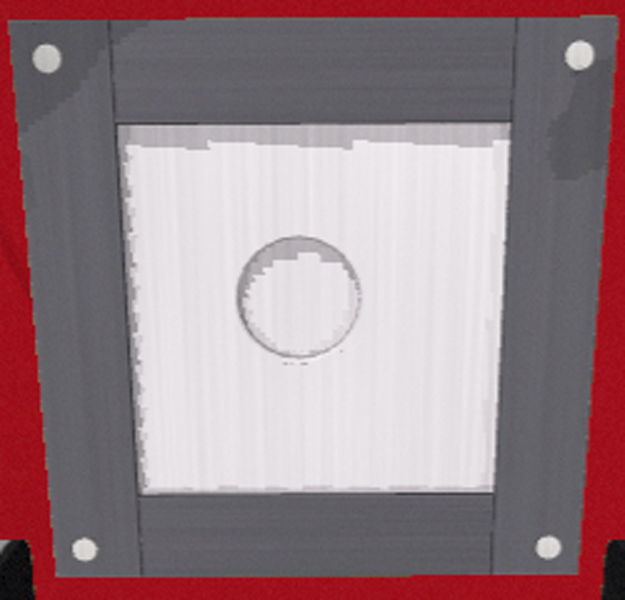

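Pocket centre is about (503.6, 64.3), the fixture middle about (510,58), and the yaw about 3.4°. Both cameras agree to 1 mm. Next is the blank.

```bash
python3 -c "
from h import *
to(428,-251,140)"
```

```text
pos [509.91  57.33 250.25] az 3.22 tilt [-6.e-04 -3.e-04 -1.e+00] F [0.26 0.12 0.2 ] q7 -0.06 w 85.2 t 1.7 
DELTA [110.4  -99.03 303.21] tw 0
```

```bash
python3 -m inch '110 -99 303 0;110 -99 303 0;110 -99 303 0;110 -99 303 0;110 -99 303 0;110 -99 303 0;110 -99 303 0;110 -99 303 0;110 -99 303 0;110 -99 303 0'; python3 -c "
from h import *
snap('wrist','w2.png')
to(428,-251,100)"
```

```text
clock: 2.7
ee_pos: [428.7, -249.3, 140.5]
eef_rot: [1.166, 1.237, -1.166]
ft_force: [0.9, 0.7, 0.1]
grip_width: 85.5
pos [ 428.88 -249.21  140.62] az 3.37 tilt [-1.e-04  1.e-04 -1.e+00] F [ 0.5  -1.02  1.19] q7 0.77 w 85.5 t 2.75 
DELTA [40.62 -0.99  1.74] tw 0
```

View pics/w2.png

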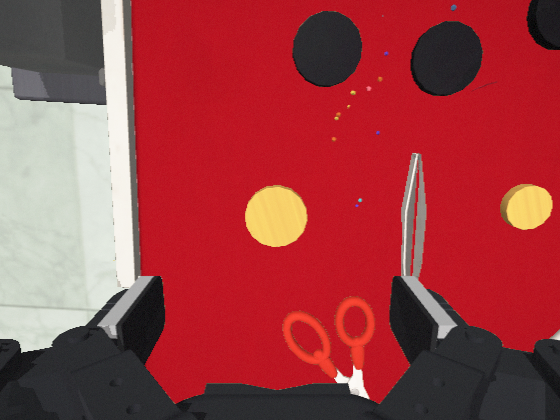

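The larger blank fills (245–307, 186–247), so its middle is at about (276,216). The smaller one is at (526,207), and the tweezers run from x≈402 to 426 in the image.

Run:
```python
from h import *
f='w2.png'
print(px(f,[(245,215),(307,215),(276,185),(276,242),(276,214)],10).round(1))
print(px(f,[(402,240),(503,207)],8).round(1))
im=cv2.imread('pics/w2.png');m=cv2.inRange(cv2.cvtColor(im,cv2.COLOR_BGR2HSV),(18,60,190),(30,255,255))[150:280,200:350]
c=max(cv2.findContours(m,0,1)[0],key=cv2.contourArea);e=cv2.fitEllipse(c);print(e)
p=px(f,np.array(e[0])+[200,150],10);print(p)
to(p[0,0],p[0,1],20)
```

```text
[[ 407.1 -251.3   10. ]
 [ 450.2 -248.8   10. ]
 [ 427.4 -228.9   10. ]
 [ 429.8 -269.8   10. ]
 [ 428.6 -249.3   10. ]]
[[ 519.6 -263.8    8. ]
 [ 586.5 -235.6    8. ]]
((75.51651763916016, 65.97396850585938), (59.73978805541992, 60.752342224121094), 123.29332733154297)
[[ 428.32818537 -250.768499     10.        ]]
pos [ 428.88 -249.21  140.62] az 3.37 tilt [-1.e-04  1.e-04 -1.e+00] F [ 0.5  -1.02  1.19] q7 0.77 w 85.5 t 2.75 
DELTA [120.62  -0.64   1.54] tw 0
```

```bash
python3 -m inch '50 -0.5 1 0;85 -0.5 1 0;110 -0.5 1 0;120 -0.5 1 0;120 -0.5 1 0;120 -0.5 1 0' -0.4 30; python3 -c "
from h import *
snap('wrist','w3.png')
to(428.4,-250,20)"
```

```text
clock: 3.35
ee_pos: [429.2, -250.1, 21.7]
eef_rot: [1.166, 1.236, -1.164]
ft_force: [-0.5, -0.4, -0.4]
grip_width: 59.8
pos [ 429.32 -250.24   21.88] az 3.41 tilt [ 1.7e-03 -3.0e-04 -1.0e+00] F [ 0.75 -1.03  0.38] q7 0.95 w 59.5 t 3.4 
DELTA [ 1.88 -0.9  -0.3 ] tw 0
```

View pics/w3.png

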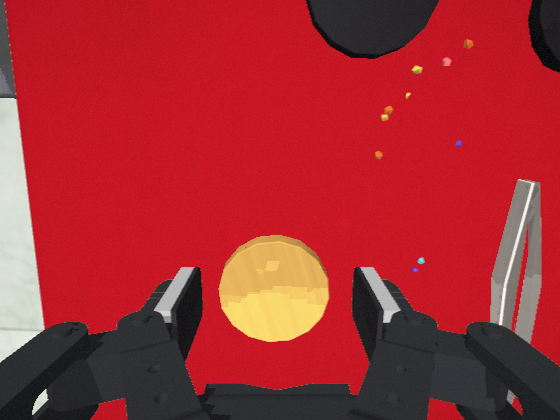

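```bash
python3 -c "
from h import *
print(proj('w3.png',[[429.3,-250.2,10],[428.4,-250,10]]), px('w3.png',[(274,287)],10))
to(428.4,-250.5,20)"; python3 -m inch '2 -0.5 0 0;2 -0.5 0 0;2 -0.5 0 0'; python3 -m inch '0 0 0 0;0 0 0 0;0 0 0 0;0 0 0 0;0 0 0 0;0 0 0 0;0 0 0 0' 1 30
```

```text
[[275.92721652 289.94764528]
 [273.66161983 289.35694348]] [[ 428.47449805 -248.98873282   10.        ]]
pos [ 429.32 -250.24   21.88] az 3.41 tilt [ 1.7e-03 -3.0e-04 -1.0e+00] F [ 0.75 -1.03  0.38] q7 0.95 w 59.5 t 3.4 
DELTA [ 1.88 -0.93  0.2 ] tw 0
clock: 3.7
ee_pos: [429.2, -250.3, 20.4]
eef_rot: [1.166, 1.235, -1.164]
ft_force: [-0.2, 0.4, 0.1]
grip_width: 60.1
clock: 4.4
ee_pos: [429.3, -250.3, 20.8]
eef_rot: [1.167, 1.234, -1.163]
ft_force: [-1.3, 2.9, 11.9]
grip_width: 41.1
```

```bash
python3 -c "
from h import *
snap('wrist','w4.png')
to(428.4,-250,20)"
```

```text
pos [ 429.34 -250.25   20.83] az 3.41 tilt [ 3.1e-03 -1.0e-04 -1.0e+00] F [-2.71  1.64 12.95] q7 0.96 w 41.7 t 4.45 
DELTA [ 0.82 -0.92 -0.3 ] tw 0
```

View pics/w4.png

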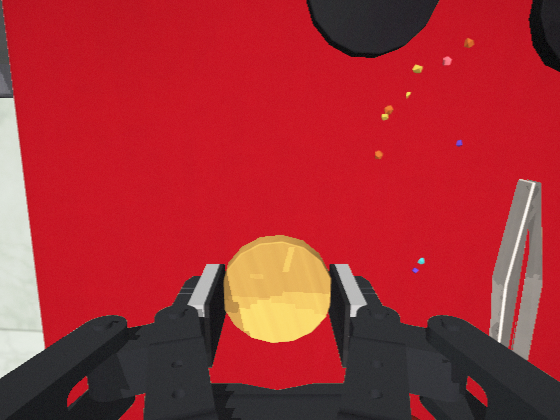

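The blank sits centred between the pads, but the 12 N upward force says the tips touch the table. I'll regrip 3 mm higher.

```bash
python3 -m inch '0 0 0 0;0 0 0 0;-2 0 0.5 0;-2.5 0 0.5 0;-2.5 0 0.5 0' -0.3 30;python3 -m inch '0 0 0 0;0 0 0 0;0 0 0 0;0 0 0 0;0 0 0 0' 1 30; python3 -m inch '-5 0 0 0;-10 0 0 0;-15 0 0 0;-15 0 0 0;-15 0 0 0'; python3 -c "
from h import *
snap('wrist','w5.png')
to(428.4,-250,20)"
```

```text
clock: 4.95
ee_pos: [429.4, -250.8, 23.4]
eef_rot: [1.167, 1.234, -1.163]
ft_force: [0.9, 0.1, -0.6]
grip_width: 55.7
clock: 5.45
ee_pos: [429.4, -250.8, 23.7]
eef_rot: [1.167, 1.234, -1.163]
ft_force: [-3.1, 1.6, 10.8]
grip_width: 41.0
clock: 5.95
ee_pos: [429.5, -250.7, 38.8]
eef_rot: [1.167, 1.234, -1.163]
ft_force: [1.1, -0.9, -1.8]
grip_width: 41.1
pos [ 429.36 -250.7    38.66] az 3.41 tilt [ 3.4e-03  1.0e-04 -1.0e+00] F [-0.85 -0.1  -1.17] q7 0.93 w 40.7 t 6.0 
DELTA [18.65 -0.98 -0.76] tw 0
```

View pics/w5.png

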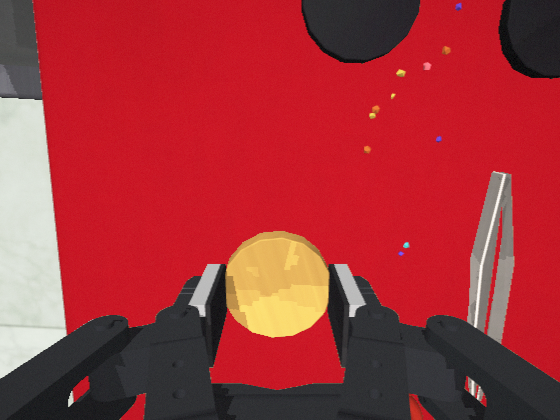

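The blank is lifted and centred, with its underside about 23.7 mm below the TCP. I'll carry it to the -y edge of the opening, at fixture (-6,-42), which is world (506.5,15.7).

```bash
python3 -c "
from h import *
to(506.5,15.7,70,3.4)"
```

```text
pos [ 429.36 -250.7    38.66] az 3.41 tilt [ 3.4e-03  1.0e-04 -1.0e+00] F [-0.85 -0.1  -1.17] q7 0.93 w 40.7 t 6.0 
DELTA [ -31.04   92.97 -261.33] tw 0.0
```

```bash
python3 -m inch '-31 0 0 0;-31 30 -30 0;-31 50 -75 0;-31 65 -120 0;-31 80 -165 0;-31 93 -210 0;-31 93 -240 0;-31 93 -261 0;-31 93 -261 0;-31 93 -261 0'; python3 -c "
from h import *
snap('wrist','w6.png')
to(506.5,15.7,50,3.4)"
```

```text
clock: 7.0
ee_pos: [506.4, 15.5, 69.8]
eef_rot: [1.166, 1.235, -1.162]
ft_force: [-0.8, -0.6, -0.9]
grip_width: 41.1
pos [506.45  14.8   69.87] az 3.4 tilt [ 3.3e-03 -2.0e-04 -1.0e+00] F [ 0.78 -0.72 -0.71] q7 0.34 w 40.9 t 7.05 
DELTA [19.87  0.03 -0.91] tw -0.0
```

View pics/w6.png

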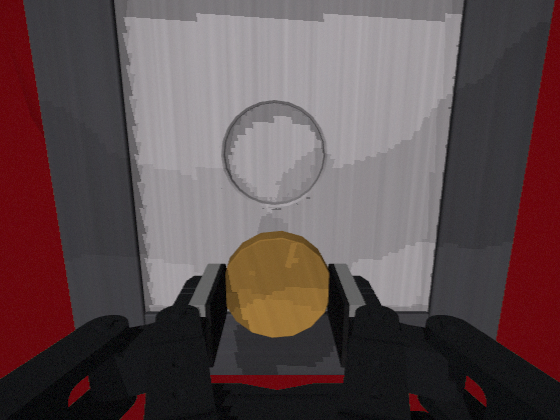

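The pocket ring spans x 223–326 and y 100–205. The blank is in line with it, close to the near lip.

Run:
```python
from h import *
p=px('w6.png',[(223,152),(325.5,152),(274.5,100),(274.5,204.5)],22);print(p.round(1),p[:2].mean(0),p[2:].mean(0))
# lip edge near (y-) and blank centre in image at height TCP-23.7+10
print('lip',px('w6.png',[(147,312),(432,312)],28).round(1))
print('blank',px('w6.png',[(225,284),(330,284),(277,232),(277,337)],56).round(1))
```

```text
[[479.9  64.   22. ]
 [525.8  66.8  22. ]
 [501.6  87.7  22. ]
 [504.4  41.3  22. ]] [502.84281673  65.42555679  22.        ] [502.9998818  64.4880891  22.       ]
lip [[445.5 -14.6  28. ]
 [584.2  -6.5  28. ]]
blank [[486.3  15.8  56. ]
 [527.8  18.2  56. ]
 [505.6  38.5  56. ]
 [508.3  -6.8  56. ]]
```

Blank centre ≈ (507,16) with about 5 mm to the lip, and pocket ≈ (503,64.8). Now I'll lower it gently.

```bash
python3 -m inch '8 0 0 0;15 0 0 0;20 0 0 0;20.5 0 0 0;21 0 0 0;21 0 0 0'; python3 -m inch '0.5 0 0 0;1 0 0 0;1.5 0 0 0;1.5 0 0 0'
```

```text
clock: 7.65
ee_pos: [506.6, 14.7, 48.9]
eef_rot: [1.167, 1.234, -1.163]
ft_force: [0.5, 0.0, -0.9]
grip_width: 40.5
clock: 8.05
ee_pos: [506.6, 14.7, 47.4]
eef_rot: [1.167, 1.234, -1.163]
ft_force: [-0.2, -0.7, -2.8]
grip_width: 40.6
```

```bash
python3 -m inch '0.4 0 0 0;0.8 0 0 0;0.8 0 0 0'; python3 -m inch '0.4 0 0 0;0.8 0 0 0;0.8 0 0 0'
```

```text
clock: 8.35
ee_pos: [506.6, 14.7, 46.6]
eef_rot: [1.167, 1.234, -1.163]
ft_force: [0.3, 0.0, -1.7]
grip_width: 40.7
clock: 8.65
ee_pos: [506.6, 14.7, 45.7]
eef_rot: [1.167, 1.234, -1.163]
ft_force: [0.1, 0.5, -0.6]
grip_width: 40.7
```

```bash
python3 -m inch '0.3 0 0 0;0.6 0 0 0;0.6 0 0 0'; python3 -m inch '0.3 0 0 0;0.6 0 0 0;0.6 0 0 0'
```

```text
clock: 8.95
ee_pos: [506.6, 14.7, 45.2]
eef_rot: [1.167, 1.234, -1.163]
ft_force: [-1.5, 0.2, 5.3]
grip_width: 41.1
clock: 9.25
ee_pos: [506.6, 14.7, 44.8]
eef_rot: [1.167, 1.234, -1.163]
ft_force: [-2.5, -0.8, 8.5]
grip_width: 41.1
```

Contact at TCP z ≈ 45.4, so the bed is at about 21.8. Now I'll release.

```bash
python3 -m inch '-0.3 0 0 0;-0.3 0 0 0'; python3 -m inch '0 0 0 0;0 0 0 0;0 0 0 0;0 0 0 0' -0.3 30; python3 -m inch '-15 0 0 0;-30 0 0 0;-40 0 0 0;-40 0 0 0'; python3 -c "
from h import *
snap('wrist','w7.png')
to(506.5,15.7,50,3.4)"
```

```text
clock: 9.45
ee_pos: [506.6, 14.7, 45.2]
eef_rot: [1.167, 1.234, -1.163]
ft_force: [-1.9, 0.0, 5.2]
grip_width: 41.0
clock: 9.85
ee_pos: [506.6, 14.7, 45.2]
eef_rot: [1.167, 1.234, -1.163]
ft_force: [0.5, 0.2, -0.3]
grip_width: 55.2
clock: 10.25
ee_pos: [507.4, 15.0, 87.1]
eef_rot: [1.169, 1.233, -1.16]
ft_force: [0.0, -0.0, -1.0]
grip_width: 55.4
pos [507.05  15.12  86.21] az 3.41 tilt [ 0.0054  0.0011 -1.    ] F [-0.89  0.44 -0.62] q7 0.32 w 55.3 t 10.3 
DELTA [36.2  -0.71 -0.59] tw 0.0
```

View pics/w7.png

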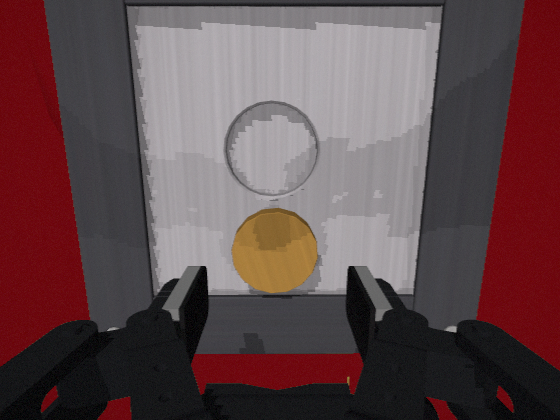

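The blank lies flat on the bed at (275,250) in the image, clear of the pocket at (271,149). Next I'll measure both and close the fingers.

```bash
python3 - <<'E'
from h import *
p=px('w7.png',[(232,251),(318,251),(275,208),(275,293)],31.8);print(p.round(1),p.mean(0))
p=px('w7.png',[(225,148),(318,148),(271.5,101),(271.5,195)],21.8);print(p.round(1),p[:2].mean(0),p[2:].mean(0))
im=cv2.imread('pics/w7.png');m=cv2.inRange(cv2.cvtColor(im,cv2.COLOR_BGR2HSV),(10,100,90),(35,255,255))[190:310,200:350]
c=max(cv2.findContours(m,0,1)[0],key=cv2.contourArea);e=cv2.fitEllipse(c);print(e);q=px('w7.png',np.array(e[0])+[200,190],31.8);print(q)
to(q[0,0],q[0,1],60,3.4)
E
python3 -m inch '0 0 0 0;0 0 0 0;0 0 0 0;0 0 0 0;0 0 0 0;0 0 0 0' 1 30
```

```text
[[485.7  13.9  31.8]
 [528.9  16.4  31.8]
 [506.   37.3  31.8]
 [508.6  -7.9  31.8]] [507.32384218  14.91806033  31.8       ]
[[479.8  63.9  21.8]
 [525.6  66.6  21.8]
 [501.5  87.4  21.8]
 [504.   41.7  21.8]] [502.70826733  65.26366892  21.8       ] [502.73062311  64.5298406   21.8       ]
((74.32567596435547, 60.412357330322266), (83.87299346923828, 84.21317291259766), 129.74896240234375)
[[506.94591037  15.43063876  31.8       ]]
pos [507.05  15.12  86.21] az 3.41 tilt [ 0.0054  0.0011 -1.    ] F [-0.89  0.44 -0.62] q7 0.32 w 55.3 t 10.3 
DELTA [26.2  -0.23 -0.3 ] tw 0.0
clock: 10.9
ee_pos: [507.0, 15.1, 86.1]
eef_rot: [1.168, 1.234, -1.161]
ft_force: [0.4, 0.9, 0.1]
grip_width: 0.1
```

```bash
python3 -m inch '15 0 0 0;25 0 0 0;32 0 0 0;33 0 0 0;33 0 0 0'; python3 -c "
from h import *
to(507,15.3,51,3.4); print(R.from_rotvec(env.get_state()['eef_rot']).as_matrix().round(4))"; python3 -m inch '0.4 0 0 0;0.8 0 0 0;1 0 0 0'
```

```text
clock: 11.4
ee_pos: [507.0, 14.8, 52.7]
eef_rot: [1.168, 1.234, -1.162]
ft_force: [0.4, -0.6, 0.5]
grip_width: 0.4
pos [506.97  14.8   52.75] az 3.38 tilt [ 4.4e-03  6.0e-04 -1.0e+00] F [ 0.41 -0.62  0.51] q7 0.37 w 0.4 t 11.4 
DELTA [ 1.75  0.05 -0.5 ] tw -0.0
[[ 4.400e-03  9.982e-01  5.900e-02]
 [ 6.000e-04  5.900e-02 -9.983e-01]
 [-1.000e+00  4.400e-03 -3.000e-04]]
clock: 11.7
ee_pos: [507.1, 14.9, 51.9]
eef_rot: [1.168, 1.233, -1.162]
ft_force: [-0.3, 0.2, 0.1]
grip_width: -0.1
```

```bash
python3 -m inch '0.3 0 -0.3 0;0.6 0 -0.3 0;0.6 0 -0.3 0';python3 -m inch '0.2 0 0 0;0.4 0 0 0;0.4 0 0 0'
```

```text
clock: 12.0
ee_pos: [507.1, 15.3, 51.4]
eef_rot: [1.168, 1.234, -1.161]
ft_force: [-0.1, 0.2, 0.3]
grip_width: -0.3
clock: 12.3
ee_pos: [507.1, 15.2, 51.0]
eef_rot: [1.168, 1.233, -1.162]
ft_force: [-0.4, -0.2, -1.1]
grip_width: 0.2
```

```bash
python3 -m inch '0.2 0 0 0;0.4 0 0 0;0.4 0 0 0'; python3 -m inch '0.15 0 0 0;0.3 0 0 0;0.3 0 0 0'
```

```text
clock: 12.6
ee_pos: [507.1, 15.2, 50.6]
eef_rot: [1.168, 1.234, -1.162]
ft_force: [-0.7, 0.1, 4.4]
grip_width: 0.1
clock: 12.9
ee_pos: [507.2, 15.3, 50.4]
eef_rot: [1.168, 1.234, -1.161]
ft_force: [-1.3, 0.1, 5.9]
grip_width: -0.1
```

5.9 N contact. First slide: 15 mm.

```bash
python3 -m inch '0 0 -1 0;0 0 -3 0;0 0 -5 0;0 -0.2 -7 0;0 -0.2 -9 0;0 -0.3 -11 0;0 -0.4 -13 0;0 -0.4 -15 0;0 -0.4 -15 0'; python3 -c "
from h import *
snap('wrist','w8.png')
to(502.7,64.9,50.5,3.4)"
```

```text
clock: 13.8
ee_pos: [506.0, 30.6, 50.5]
eef_rot: [1.168, 1.234, -1.161]
ft_force: [-0.2, -0.4, 5.6]
grip_width: -0.2
pos [506.04  30.57  50.48] az 3.41 tilt [ 0.0052  0.0012 -1.    ] F [ 0.11 -0.12  5.01] q7 0.34 w 0.0 t 13.85 
DELTA [ -0.    -1.29 -34.47] tw 0.0
```

View pics/w8.png

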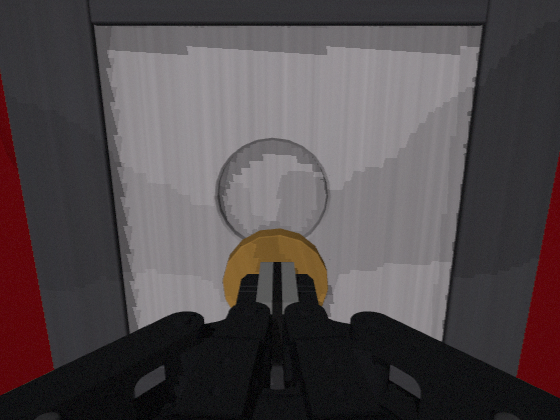

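The blank, with its far edge at row 229, has moved with the fingertip and now just overlaps the pocket ring. Checking the numbers:

```bash
python3 - <<'E'
from h import *
print(px('w8.png',[(276,229),(223,281),(327,281)],31.6).round(1))
p=px('w8.png',[(217,190),(328,190),(272.5,138)],21.8);print(p.round(1),p[:2].mean(0))
E
python3 -m inch '0 0 -2 0;0 -0.2 -4 0;0 -0.3 -6 0;0 -0.4 -8 0;0 -0.5 -10 0;0 -0.6 -12 0;0 -0.7 -14 0;0 -0.8 -16 0;0 -0.8 -16 0'
```

```text
[[504.9  53.2  31.6]
 [484.5  29.7  31.6]
 [527.1  32.2  31.6]]
[[480.   65.5  21.8]
 [525.4  68.1  21.8]
 [501.5  87.7  21.8]] [502.68572898  66.80944188  21.8       ]
clock: 14.75
ee_pos: [504.3, 46.9, 50.5]
eef_rot: [1.168, 1.234, -1.161]
ft_force: [0.4, -1.4, 4.7]
grip_width: -0.1
```

```bash
python3 -m inch '0.05 -0.2 -2 0;0.05 -0.3 -4 0;0.05 -0.4 -6 0;0.05 -0.5 -8 0;0.05 -0.5 -8 0'; python3 -m inch '0 -0.1 -1 0;0 -0.2 -2 0;0 -0.2 -3 0;0 -0.2 -4 0;0 -0.2 -4 0'; python3 -c "
from h import *
snap('wrist','w9.png')
to(502.7,64.9,50.5,3.4)"
```

```text
clock: 15.25
ee_pos: [503.3, 55.2, 50.5]
eef_rot: [1.168, 1.234, -1.16]
ft_force: [0.4, -1.9, 4.9]
grip_width: -0.3
clock: 15.75
ee_pos: [502.8, 59.8, 50.4]
eef_rot: [1.168, 1.235, -1.16]
ft_force: [0.2, 0.6, 4.0]
grip_width: -0.1
pos [502.84  59.68  50.46] az 3.48 tilt [ 0.0052  0.0017 -1.    ] F [ 0.72 -0.19  4.96] q7 0.29 w -0.3 t 15.8 
DELTA [-0.04  0.18 -5.21] tw 0.001
```

View pics/w9.png

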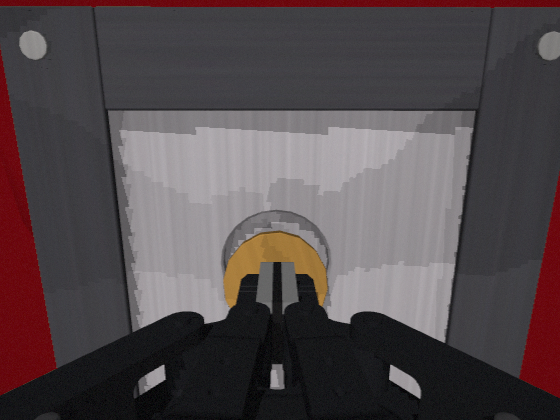

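The blank now covers most of the pocket; the ring's far rim still shows at rows 211–232. I'll go on in small steps.

```bash
python3 - <<'E'
from h import *
print(px('w9.png',[(276,232),(225,281),(327,281)],31.6).round(1), px('w9.png',[(276,211)],21.8).round(1))
E
python3 -m inch '0 0 -0.7 0;0 0 -1.4 0;0 0 -2 0;0 0 -2 0'; python3 -m inch '0 0 -0.7 0;0 0 -1.4 0;0 0 -2 0;0 0 -2 0'
```

```text
[[501.7  81.1  31.6]
 [482.2  59.   31.6]
 [523.9  61.4  31.6]] [[501.4  87.2  21.8]]
clock: 16.2
ee_pos: [502.4, 61.9, 50.3]
eef_rot: [1.168, 1.235, -1.16]
ft_force: [-0.3, 1.0, 0.3]
grip_width: -0.1
clock: 16.6
ee_pos: [502.3, 64.0, 50.3]
eef_rot: [1.167, 1.235, -1.16]
ft_force: [-0.3, 0.5, 0.1]
grip_width: -0.1
```

The pressure vanished, so the blank has probably tipped. Looking again.

```bash
python3 -c "
from h import *
snap('wrist','w10.png')
to(502.7,64.9,50.5,3.4)
a=cv2.imread('pics/w10.png')[150:350,180:380];cv2.imwrite('pics/w10c.png',cv2.resize(a,None,fx=3,fy=3,interpolation=2))"
```

```text
pos [502.3   63.91  50.26] az 3.5 tilt [ 0.0046  0.0017 -1.    ] F [-0.8   0.24  0.58] q7 0.28 w -0.2 t 16.65 
DELTA [-0.24  0.46 -0.96] tw 0.002
```

View pics/w10c.png

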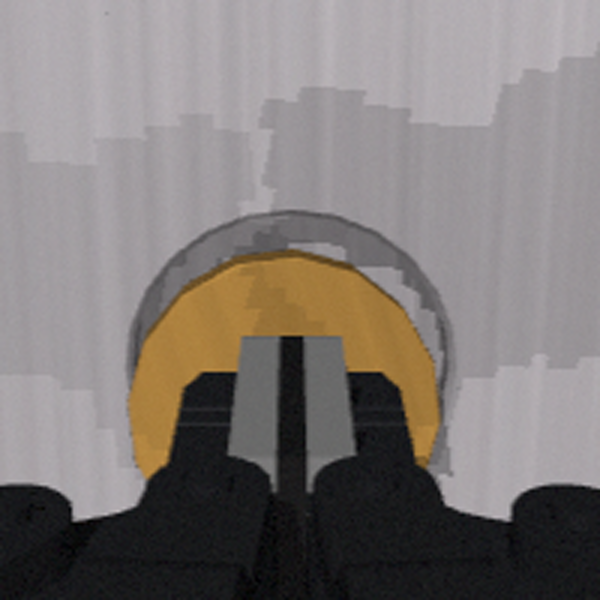

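The far edge has dipped into the pocket. The blank's middle is a few mm behind the fingertip. I'll move back 2.5 mm, press lightly again and push on downhill (+y).

```bash
python3 -m inch '0 0 1 0;0 0 2.5 0;0.4 0 2.5 0;0.8 0 2.5 0;0.8 0 2.5 0';python3 -m inch '0.4 0 0 0;0.8 0 0 0;0.8 0 0 0'
```

```text
clock: 17.15
ee_pos: [502.5, 61.3, 49.5]
eef_rot: [1.168, 1.235, -1.16]
ft_force: [-0.9, -0.6, 4.2]
grip_width: -0.2
clock: 17.45
ee_pos: [502.6, 61.3, 48.9]
eef_rot: [1.168, 1.235, -1.16]
ft_force: [-1.3, -0.6, 8.5]
grip_width: 0.0
```

```bash
python3 -m inch '0 0 -0.6 0;0 0 -1.2 0;0.1 0 -1.8 0;0.1 0 -2.4 0;0.2 0 -3 0;0.2 0 -3 0'; python3 -c "
from h import *
snap('wrist','w11.png')
to(502.7,64.9,50.5,3.4)
a=cv2.imread('pics/w11.png')[150:350,180:380];cv2.imwrite('pics/w11c.png',cv2.resize(a,None,fx=3,fy=3,interpolation=2))"
```

```text
clock: 18.05
ee_pos: [502.2, 64.4, 48.5]
eef_rot: [1.167, 1.235, -1.16]
ft_force: [-0.4, 0.3, 0.2]
grip_width: -0.0
pos [502.18  64.35  48.5 ] az 3.5 tilt [ 0.0044  0.0017 -1.    ] F [-0.17 -0.34  1.12] q7 0.28 w 0.2 t 18.1 
DELTA [-2.    0.56 -0.52] tw 0.002
```

View pics/w11c.png

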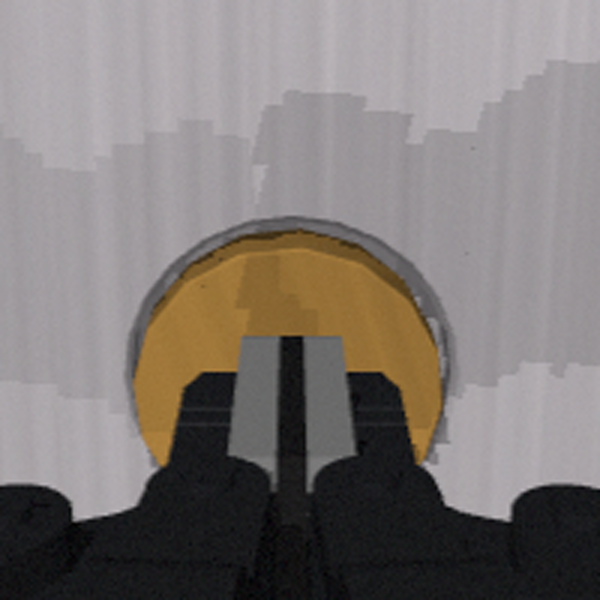

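It now looks concentric with the ring. I'll feel for the top: seated, contact should come at TCP z ≈ 44.6.

```bash
python3 -m inch '0.4 0 0 0;0.8 0 0 0;0.8 0 0 0';python3 -m inch '0.4 0 0 0;0.8 0 0 0;0.8 0 0 0'
```

```text
clock: 18.4
ee_pos: [502.1, 64.3, 47.6]
eef_rot: [1.167, 1.235, -1.16]
ft_force: [-1.4, 0.3, -0.5]
grip_width: 0.0
clock: 18.7
ee_pos: [502.1, 64.3, 46.8]
eef_rot: [1.167, 1.235, -1.16]
ft_force: [0.4, -0.9, -0.2]
grip_width: -0.0
```

```bash
python3 -m inch '0.4 0 0 0;0.8 0 0 0;0.8 0 0 0';python3 -m inch '0.4 0 0 0;0.8 0 0 0;0.8 0 0 0';python3 -m inch '0.3 0 0 0;0.5 0 0 0;0.5 0 0 0'
```

```text
clock: 19.0
ee_pos: [502.1, 64.3, 45.9]
eef_rot: [1.167, 1.235, -1.16]
ft_force: [-0.3, 0.9, 0.4]
grip_width: 0.4
clock: 19.3
ee_pos: [502.0, 64.3, 45.0]
eef_rot: [1.167, 1.236, -1.16]
ft_force: [-0.6, -1.1, 0.1]
grip_width: 0.2
clock: 19.6
ee_pos: [502.1, 64.3, 44.6]
eef_rot: [1.167, 1.235, -1.16]
ft_force: [-1.0, 0.1, 3.8]
grip_width: -0.1
```

Contact at 44.7, a 6 mm drop from the bed-level contact at about 50.7, so the blank is seated. I'll press slightly, retreat and look.

```bash
python3 -m inch '0.2 0 0 0;0.2 0 0 0'; python3 -m inch '-5 0 0 0;-15 0 0 0;-35 0 0 0;-65 0 0 0;-100 0 0 0;-130 0 0 0;-130 0 0 0'; python3 -c "
from h import *
snap('wrist','w12.png')
snap('side','s12.png')
snap('top','t12.png')
to(502.7,64.9,50.5,3.4)
a=cv2.imread('pics/w12.png')[110:310,180:380];cv2.imwrite('pics/w12c.png',cv2.resize(a,None,fx=3,fy=3,interpolation=2))
im=cv2.imread('pics/w12.png')
m=cv2.inRange(cv2.cvtColor(im,cv2.COLOR_BGR2HSV),(10,100,90),(35,255,255));
c=max([c for c in cv2.findContours(m,0,1)[0]],key=cv2.contourArea);e=cv2.fitEllipse(c);print(e,px('w12.png',e[0],25.8))"
```

```text
clock: 19.8
ee_pos: [502.1, 64.3, 44.5]
eef_rot: [1.167, 1.235, -1.16]
ft_force: [-1.1, -0.8, 5.4]
grip_width: -0.0
clock: 20.5
ee_pos: [503.2, 64.1, 178.4]
eef_rot: [1.172, 1.233, -1.156]
ft_force: [-0.2, 0.3, -1.0]
grip_width: -0.1
pos [501.29  64.27 174.63] az 3.51 tilt [ 0.0042  0.0023 -1.    ] F [-0.88 -0.31 -0.31] q7 0.09 w 0.1 t 20.65 
DELTA [124.13   0.91  -0.29] tw 0.002
((273.05328369140625, 207.63755798339844), (56.31089782714844, 56.52635192871094), 142.2056121826172) [[502.28286387  63.82947567  25.8       ]]
```

View pics/w12c.png

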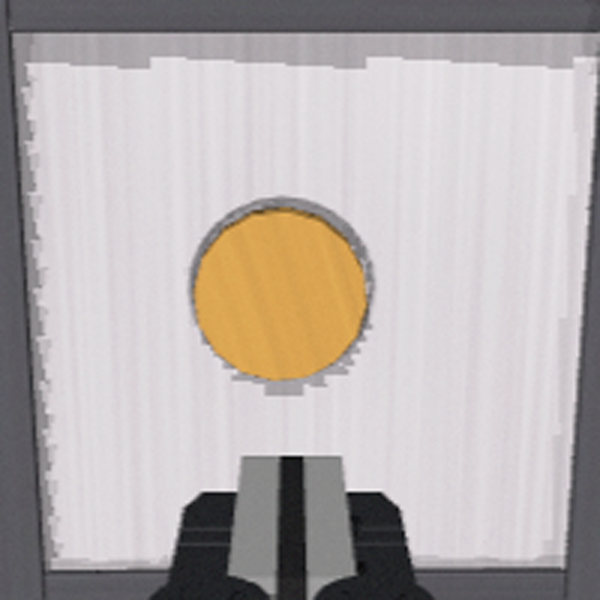

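View pics/s12.png

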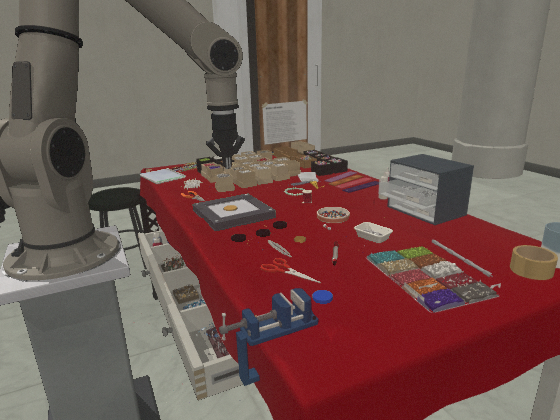

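The blank is in the pocket at image crop (280,292). There is slightly more gap on the far side, some of it parallax. To be sure it's flat, I'll feel its height near the -y and +y sides.

```bash
python3 -c "
from h import *
to(503.2,50.5,46.2,3.4)"
```

```text
pos [501.29  64.27 174.63] az 3.51 tilt [ 0.0042  0.0023 -1.    ] F [-0.88 -0.31 -0.31] q7 0.09 w 0.1 t 20.65 
DELTA [128.4    0.51  14.12] tw 0.002
```

```bash
python3 -m inch '40 0.5 14 0;80 0.5 14 0;110 0.5 14 0;122 0.5 14 0;126 0.5 14 0;127 0.5 14 0;127.5 0.5 14 0;127.5 0.5 14 0'; python3 -m inch '0.3 0 0 0;0.6 0 0 0;0.6 0 0 0'
```

```text
clock: 21.45
ee_pos: [503.8, 50.9, 48.1]
eef_rot: [1.169, 1.235, -1.158]
ft_force: [0.4, -0.0, -0.1]
grip_width: 0.1
clock: 21.75
ee_pos: [503.9, 51.1, 47.8]
eef_rot: [1.169, 1.235, -1.158]
ft_force: [0.1, 0.8, -1.5]
grip_width: -0.4
```

```bash
python3 -m inch '0.6 0 0 0;1.2 0 0 0;1.2 0 0 0';python3 -m inch '0.4 0 0 0;0.8 0 0 0;0.8 0 0 0';  python3 -m inch '0.3 0 0 0;0.6 0 0 0;0.6 0 0 0'
```

```text
clock: 22.05
ee_pos: [503.9, 51.1, 46.5]
eef_rot: [1.169, 1.236, -1.158]
ft_force: [-0.1, 0.6, -0.3]
grip_width: -0.4
clock: 22.35
ee_pos: [503.8, 51.1, 45.6]
eef_rot: [1.169, 1.236, -1.158]
ft_force: [0.4, -0.0, -0.3]
grip_width: -0.4
clock: 22.65
ee_pos: [503.9, 51.0, 45.0]
eef_rot: [1.169, 1.236, -1.158]
ft_force: [-0.5, -0.2, 0.5]
grip_width: 0.0
```

```bash
python3 -m inch '0.2 0 0 0;0.4 0 0 0;0.4 0 0 0';python3 -m inch '-2 0 0 0;-2 0 -5 0;-2 0 -15 0;-2 0 -26 0;-2 0 -26 0';python3 -m inch '0.5 0 0 0;1 0 0 0;1.4 0 0 0;1.4 0 0 0'
```

```text
clock: 22.95
ee_pos: [503.8, 51.1, 44.6]
eef_rot: [1.169, 1.236, -1.158]
ft_force: [-1.9, 0.1, 3.8]
grip_width: 0.3
clock: 23.45
ee_pos: [502.1, 79.2, 46.5]
eef_rot: [1.167, 1.237, -1.156]
ft_force: [0.0, -0.2, 0.2]
grip_width: 0.3
clock: 23.85
ee_pos: [502.1, 78.9, 45.1]
eef_rot: [1.167, 1.237, -1.156]
ft_force: [-0.3, 0.4, -0.2]
grip_width: -0.1
```

```bash
python3 -m inch '0.2 0 0 0;0.4 0 0 0;0.4 0 0 0'
```

```text
clock: 24.15
ee_pos: [502.1, 78.7, 44.8]
eef_rot: [1.168, 1.237, -1.156]
ft_force: [-1.8, -1.1, 2.4]
grip_width: 0.0
```

The -y side, the middle and the +y side all contact at 44.6–44.8 within the same light force, so the blank is flat. I'll retreat and do a last check.

```bash
python3 -m inch '-5 0 0 0;-20 0 0 0;-50 0 0 0;-90 0 0 0;-130 0 0 0;-150 0 0 0;-150 0 0 0;-150 0 0 0'; python3 -c "
from h import *
snap('wrist','w13.png')
snap('top','t13.png')
im=cv2.imread('pics/w13.png')
m=cv2.inRange(cv2.cvtColor(im,cv2.COLOR_BGR2HSV),(10,100,90),(35,255,255));
c=max([c for c in cv2.findContours(m,0,1)[0]],key=cv2.contourArea);e=cv2.fitEllipse(c);print(e,px('w13.png',e[0],25.8))
a=im[110:310,150:400];cv2.imwrite('pics/w13c.png',cv2.resize(a,None,fx=3,fy=3,interpolation=2))"
```

```text
clock: 24.95
ee_pos: [501.2, 78.4, 195.4]
eef_rot: [1.168, 1.237, -1.155]
ft_force: [-0.5, -0.2, -1.3]
grip_width: 0.0
((274.9482727050781, 220.0236358642578), (52.46134567260742, 52.65485763549805), 120.8222427368164) [[502.23845893  64.05731866  25.8       ]]
```

View pics/w13.png

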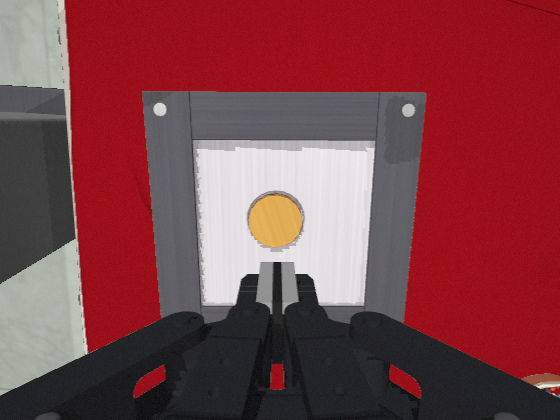

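View pics/t13.png

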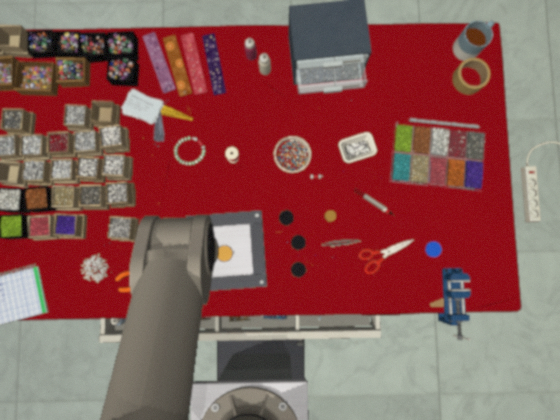

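The blank sits at (275,220) in the wrist view, inside the pocket. In the top view the small blank (330,216), the tweezers and everything else in sight are where they started. The robot is clear, so I'll hand in.

```bash
python3 -c "
from rig import env
print(env.close_job())"
```

```text
the job is handed in; nothing more can be done
None
```

The larger blank is in the pocket and lies flat, and I handed the job in at about 25 s of the 72 s allowed. I gripped it, laid it on the bed near the -y edge of the opening, and slid it about 47 mm with a closed fingertip at roughly 4 to 6 N. It tipped in, and I pushed it home from about 8.5 N.

**Seating:** the fingertip met the blank's top 6 mm lower than when it lay on the bed. Its -y side, middle and +y side all read 44.6–44.8 mm TCP height. The highest force I read while the blank was on the bed or in the pocket was about 8.5 N. Readings came only at the end of each move, so short peaks in between would not show.

**Position:** the last camera fit put the blank about 0.9 mm off my pocket-centre estimate, which is within camera accuracy and the pocket's 1 mm clearance.

**Bystanders:** the smaller blank, tweezers, dish and spool look unmoved in the last top view. The arm partly hid the pliers there, but it never went near them.

**First grip:** closing the jaws read about 12 N at the wrist. I took it for the fingertips touching the table and regripped 3 mm higher, but that reading came back at 11 N. It was probably the pads pressing the blank down as they closed.

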